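Empty the drive housing and hold it in the reader's corner

TASK

Tip the three loose nylon gears out of the cast housing into the open film canister, then stand the housing upright on the reader base with its sloping mouth pointing away from the end fence, and press it squarely into the corner so that it touches the end fence and the side fence at once. Finish still holding it there, pressed firmly against both fences as if for someone to drive the screws: do not let go. Leave the glass disk, the takeup reel and the crank alone.

Things in the scene. Friction and masses are not known exactly. Their poses are not given: they have to be found in the camera images.
- housing: open-topped cast aluminium shell, 0.2 to 0.33 kg, gears inside. In mm: vertical walls 62 high at y = -30 and +30 (grip across these) and at the back, x = +40; walls and floor 4 thick; no wall at the -x end, the mouth, where a chute continues the floor from x = -40, rising outward at 40 degrees. The mouth starts roughly towards the robot. Origin: centre of the 80 x 60 underside; z up
- housing_lip (a point): middle of the pouring lip (underside of the chute's end), at x = -86, y = 0, z = 39 mm in the housing's frame. The chute is 60 mm long and 60 mm wide with 24 mm cheeks. With the housing tipped mouth-down by 85 to 100 degrees the gears slide out over this lip
- gear0: white nylon gear, one of three alike: 20 mm across (23 mm over the drawn teeth, 20 mm for contact), 13 mm thick, 12 g; starts lying flat on the inner floor of the housing. Origin: centre of one flat face, which is its underside at the start; z along the gear's axis
- gear1: white nylon gear, one of three alike: 20 mm across (23 mm over the drawn teeth, 20 mm for contact), 13 mm thick, 12 g; starts lying flat on the inner floor of the housing. Origin: centre of one flat face, which is its underside at the start; z along the gear's axis
- gear2: white nylon gear, one of three alike: 20 mm across (23 mm over the drawn teeth, 20 mm for contact), 13 mm thick, 12 g; starts lying flat on the inner floor of the housing. Origin: centre of one flat face, which is its underside at the start; z along the gear's axis
- canister: open round tin film canister, loose on the bench, 160 mm across, 38 mm high, walls and floor 3 mm, 0.35 kg. Origin: centre of the underside; z up
- base: cast aluminium reader base, fixed: plate 240 (x) by 220 (y) mm, flat top at z = 30. Two fences on it meet at its +x, +y corner; a 55 x 34 mm gearbox, 60 tall, is at x = -85, y = 90. The housing pressed home (back wall on the end fence, +y wall on the side fence) has its origin at x = 55, y = 55, z = 30 here, axes parallel. Origin: centre of the underside; x roughly away from robot, z up
- end_fence: steel end fence fixed on the base, across its far (+x) end: 12 mm thick (x), 117 mm long (y), 18 mm high, inner face at base x = +95 mm. If the housing is also borne down hard on the plate, friction there takes up the push. Origin: centre of its underside; axes as the base
- side_fence: steel side fence fixed on the base, along its +y edge: 155 mm long (x), 12 mm thick (y), 18 mm high, inner face at base y = +85 mm; fingers gripping the housing more than 20 mm above the plate pass over it. Origin: centre of its underside; axes as the base
- crank_handle (a point): middle of the black crank handle (18 mm thick, 50 mm long) on the +y side of the reader base, a bystander; the stiff crank arm is 42 mm long and starts anywhere within about 70 degrees of upright
- condenser: green glass condenser disk lying flat, 76 mm across, 14 mm thick, a bystander. Origin: centre of its underside
- reel: silver takeup reel lying flat, 124 mm across, 18 mm thick, a bystander. Origin: centre of its underside
Not all that is in view belongs to the job. Several things look just like the canister: the one meant starts farthest to the robot's right.

How it is judged:
On the way:
1. the housing is tipped over (more than 50 degrees from upright) and all three gears lie in the canister (horizontal distance between each of gear0, gear1, gear2 and canister below 0.08 m and z of each of gear0, gear1, gear2 in the frame of canister below 0.04 m and angle between housing's own z axis and vertical above 0.87 rad), for 0.1 s.
At the end, for the whole second after the job is handed in: All gears in the canister; housing still, upright and square to the base (3.4 degrees), mouth away from the end fence, on the plate and home within 4 mm, and the fingers still pressing it on each fence with over 1.5 N through the last second (horizontal distance between each of gear0, gear1, gear2 and canister below 0.08 m and z of each of gear0, gear1, gear2 in the frame of canister below 0.04 m and angle between housing's own z axis and vertical below 0.06 rad and z of housing in the frame of base between 0.026 and 0.034 m and angle between the x axis of housing and the x axis of base, either way round below 0.06 rad and x of housing in the frame of base above 0.051 m and y of housing in the frame of base above 0.051 m and x of housing_lip in the frame of base below 0 m and contact force between housing and end_fence above 1.5 N and contact force between housing and side_fence above 1.5 N and contact force between the fingers and housing above 1.5 N and linear speed of housing below 0.01 m/s); the arm keeps its last pose, push and grip.
It fails at once if the glass disk is moved more than 30 mm (distance of condenser from where it was at the start of the episode above 0.03 m).
It fails at once if the takeup reel is moved more than 30 mm (distance of reel from where it was at the start of the episode above 0.03 m).
It fails at once if the crank handle is moved more than 25 mm (distance of crank_handle from where it was at the start of the episode above 0.025 m).
It also fails if it takes over 64 s, if anything falls off the work surface, if the arm or the gripper's body presses on something with over 40 N, if the wrist force passes 120 N, or if a joint passes its speed limit or range.

ROBOT

A 6-joint arm with a two-finger parallel gripper is mounted at the origin on the work surface. World frame = base frame: x ahead of the robot, y to its left, z up, the work surface at z = 0. Lengths are in m, angles in rad, forces in N, time in s.
With the tool pointing down it reaches from about 0.3 to 0.775 m from the base axis. Payload 14.6 kg.
Tool frame: the origin (TCP) lies at the very end of the fingers, on their centre line; the grasp point (between the pads) lies 19 mm behind it; z points along the fingers, y is the line along which they close (so a half turn about z gives the same grasp; the last joint's range is limited). The gripper opens to 94 mm and grips with 3 to 60 N. Pads are 16 mm wide; open, the fingers measure 119 mm over their backs; the gripper's body (75 mm by 177 mm) begins 78 mm behind the grasp point.
Start: joints at [-1.415, 0.3, 1.521, -0, 1.321, -0.067], TCP at [0.122, -0.536, 0.205] pointing down, gripper open.
Joint ranges: [-3.03, 3.03], [-0.79, 2.21], [0.23, 2.52], [-1.04, 4.18], [0, 3.07], [-2.55, 2.55]. Speed limits (rad/s): [2.22, 2.22, 2.57, 3.14, 3.14, 3.14].

INTERFACE

Orientations are given as [roll, pitch, yaw] about the fixed x, y, z axes, in that order (R = Rz(yaw) Ry(pitch) Rx(roll)).
In Python, from station import ctrl, cams gives the robot as it stands. The module is installed in compiled form; this text tells all that it offers.
- The arm moves only by the tool arm_command, never from a script. Its argument "plan" is a list that holds one entry, the list of rows, each a list of 7 numbers: the shift along the tool's x, y, z in normalised numbers (1 is 800 mm), then the turn, a rotation vector about the tool's x, y, z in parts of the range, where 1.0 means 360 degrees, then the closure, from -1 (fully open) to 1 (shut). A call has 1 to 12 rows; each row is the pose to reach, as a shift and turn from the pose commanded when the call began, along the tool's axes at that moment; what a row does not reach only later rows make up. A row lasts 1/10 s, in which the tool goes at most 50 mm and 8.59 degrees, less where a joint would pass 70% of its speed; a pose out of reach is approached as far as the arm can. A shift or turn number past 1, either way, is cut back to 1. A call with a gripper value outside its range is refused whole. The fingers move at their own pace and stop on an object; "squeeze" is the grip in N (left out, the last holds). Time passes only in rows, so rows that repeat a pose let the fingers close. It gives the time, the measured TCP pose, the force, the opening and the grip force at its end, in the units of the state.
- ctrl.get_obs(): the state, without advancing time (a new reading comes with each control period).
- cams.camera(name): name is "scene" or "top"; returns (picture, depth): 420x560x3 uint8, blue, green, red; 420x560 float32, m along the optical axis (not along the pixel's ray), 0 where there is no reading.
- cams.camera_info(name): a dict with "fx", "fy", "cx", "cy" (pixels), "world_to_cam" (4x4, takes a point from world to camera coordinates). Camera axes: x right, y down, z forward; pixel columns grow to the right and rows downward; lengths in m; the calibration is good to about 2 mm. A picture is of the moment at which its call begins. camera_info takes no time and is no camera call.
- ctrl.hand_in(): hands the job in; it is judged then, once.
The state is a dict: "time_s": time; "qpos": joint angles; "joint_vel": joint speeds; "tau": joint torques, N m; "ee_pos": TCP position; "eef_rot": TCP orientation; "force": force on the tool from outside, world axes, zero at the start; "moment": the same for the moment, N m; "grip_width": finger opening in m; "grip_force": force on a finger pad.
Only numpy, scipy, OpenCV 4.12 (cv2) and the standard library are available. Lean on these libraries where they do the work, as an engineer would, in place of code of your own. Each camera call takes 0.05 s, during which the arm holds its last target. There are 200 camera calls.

## Working session

There is one attempt and no reset: what is moved stays moved. The work goes in short steps, Python scripts to look and compute and a tool call to move; the robot and the scene stay as the last step left them, time stands still between calls to the robot, and variables do not carry over. Pictures are saved under pics/ and viewed, at most 10 in all, crops included, and the job is handed in when it is done.

Besides the shell and the picture viewer there is one more tool, called as name(argument=value, ...) on one line, values as JSON. arm_command: Moves the arm, as the interface text tells. Its arguments: {"type":"object","properties":{"plan":{"type":"array"},"squeeze":{"type":"number"}},"required":["plan"]}

```bash
mkdir -p pics; cat > h.py <<'E'
import numpy as np, cv2
from station import ctrl, cams
from scipy.spatial.transform import Rotation as R
def snap(n,f):
    im,d=cams.camera(n); cv2.imwrite(f'pics/{f}.png',im); np.save(f'pics/{f}.npy',d); return im,d
def world(n,d,u,v,z=None):
    c=cams.camera_info(n); T=np.linalg.inv(np.array(c['world_to_cam']))
    r=np.array([(u-c['cx'])/c['fx'],(v-c['cy'])/c['fy'],1.])
    if z is None: p=r*d[v,u]
    else:
        o=T[:3,3]; w=T[:3,:3]@r; return o+w*(z-o[2])/w[2]
    return T[:3,:3]@p+T[:3,3]
E
python3 - <<'E'
from h import *
snap('top','t0');snap('scene','s0'); print(ctrl.get_obs())
for n in('top','scene'):print(cams.camera_info(n))
E
```

```text
{'time_s': 0.1, 'qpos': array([-1.41459367e+00,  3.00421152e-01,  1.52147871e+00, -1.46500884e-05,
        1.32068259e+00, -6.65867976e-02]), 'joint_vel': array([ 0.00114159, -0.00100751, -0.00297403,  0.00161204,  0.00102458,
       -0.0015382 ]), 'tau': array([ 4.27232399e-04, -5.32646406e+01, -3.53284156e+01,  7.09057529e-02,
        2.35340249e-02, -6.88115301e-05]), 'ee_pos': array([ 0.12149001, -0.53619388,  0.20495703]), 'eef_rot': array([-3.14060411e+00, -5.16994200e-05,  2.22793065e-01]), 'force': array([ 0.52492589, -0.10557106,  0.89407514]), 'moment': array([ 0.10980609, -0.00731903, -0.04035628]), 'grip_force': 0.0, 'grip_width': 0.09405289550709307}
{'fx': 405.7995051909567, 'fy': 405.7995051909567, 'cx': 278.5652826422315, 'cy': 208.81701814023936, 'world_to_cam': array([[-0.0846068 , -0.99640938, -0.00316674,  0.07028377],
       [-0.96659618,  0.08284616, -0.24254554,  0.5242643 ],
       [ 0.241937  , -0.01746005, -0.97013485,  0.84612238],
       [ 0.        ,  0.        ,  0.        ,  1.        ]])}
{'fx': 488.19129728152626, 'fy': 488.19129728152626, 'cx': 283.65127028134964, 'cy': 209.14215668647492, 'world_to_cam': array([[-0.86850686,  0.49564881,  0.00530061,  0.42768208],
       [ 0.3098203 ,  0.5511718 , -0.77473933, -0.10294021],
       [-0.38692017, -0.67122418, -0.63225855,  1.59564939],
       [ 0.        ,  0.        ,  0.        ,  1.        ]])}
```

View pics/t0.png

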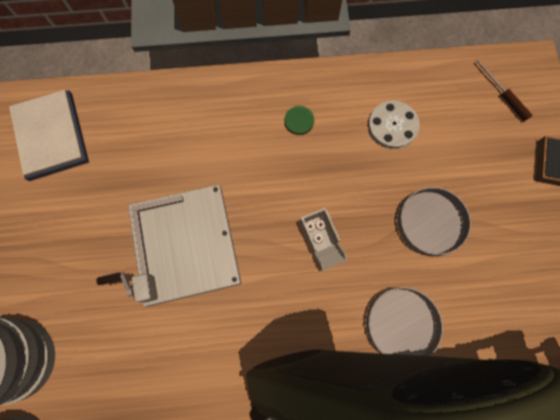

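View pics/s0.png

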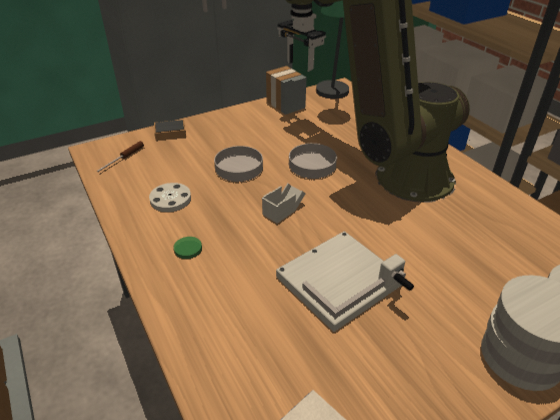

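The top view shows the housing at (322,238), its mouth towards the robot. The base spans (130,205)-(240,285) with the fence corner top-left and the crank handle at (108,280). The condenser is at (299,120) and the reel at (394,124). There are three canister look-alikes: (433,222), (403,323), and the stack at far left (10,360). The one at (433,222) looks farthest right (-y). I'll measure it and confirm in a crop.

```bash
python3 - <<'E'
from h import *
im=cv2.imread('pics/t0.png');d=np.load('pics/t0.npy')
for u,v in((433,218),(403,320)): print('can',world('top',d,u,v,.038))
a=cv2.resize(im[180:280,290:480],None,fx=4.2,fy=4.2,interpolation=cv2.INTER_CUBIC)
b=cv2.resize(im[175:315,90:250],None,fx=4.2,fy=4.2,interpolation=cv2.INTER_CUBIC)
cv2.imwrite('pics/a.png',a);cv2.imwrite('pics/b.png',b)
E
```

```text
can [ 0.48304718 -0.3265017   0.038     ]
can [ 0.26514376 -0.22207771  0.038     ]
```

View pics/a.png

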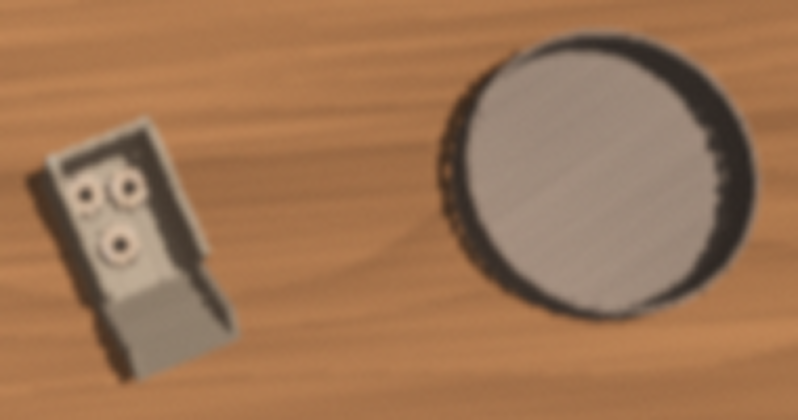

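View pics/b.png

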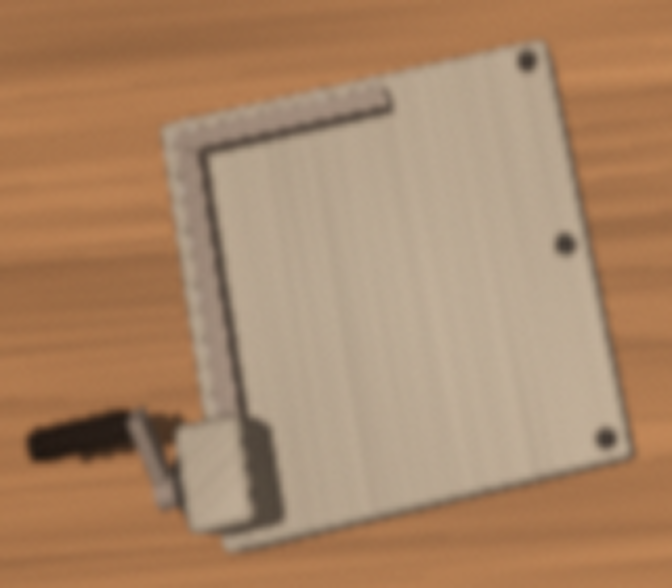

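The crop confirms it: an open, empty canister with rim centre at crop (600,176), pixel (433,222). It sits at y=-0.33, which is farther right than the other one at y=-0.22. The housing holds three gears, with back-wall top corners at crop (47,157) and (150,118).

```bash
python3 - <<'E'
from h import *
d=np.load('pics/t0.npy')
A=lambda x,y,z:world('top',d,290+x/4.2,180+y/4.2,z)
B=lambda x,y,z:world('top',d,90+x/4.2,175+y/4.2,z)
print('can',A(600,176,.038))
b1,b2,f,=A(47,157,.062),A(150,118,.062),A(207,252,.062)
print('hous',b1,b2,f,np.linalg.norm(b1-b2),np.linalg.norm(b2-f),np.degrees(np.arctan2(*(b2-f)[1::-1])),np.degrees(np.arctan2(*(b1-b2)[1::-1]))-90)
print('lip',A(133,380,.042),A(237,332,.042))
c=[B(547,40,.03),B(632,457,.03),B(230,550,.03)]
print('base',c,[np.linalg.norm(c[0]-c[1]),np.linalg.norm(c[1]-c[2])],np.degrees(np.arctan2(*(c[0]-c[1])[1::-1])),np.degrees(np.arctan2(*(c[2]-c[1])[1::-1]))-90,(c[0]+c[2])/2)
print('farleft',B(163,128,.048))
for p in((300,120),(394,124)):print(world('top',d,*p,.015))
print('crank',[world('top',d,u,v) for u,v in((100,281),(108,280),(118,277),(124,277))])
print('back depth pts',[world('top',d,u,v) for u,v in((313,213),(312,214))])
# base depth
D=d; pts=[world('top',D,u,v) for u,v in((200,230),(210,270))];print(pts)
E
```

```text
can [ 0.47401159 -0.32455814  0.038     ]
hous [ 0.50498407 -0.02337781  0.062     ] [ 0.52160769 -0.08047953  0.062     ] [ 0.44685003 -0.10213585  0.062     ] 0.05947226994150181 0.07783125499149629 16.15561378871892 16.231492005841872
lip [ 0.38543249 -0.0582228   0.042     ] [ 0.40592361 -0.1160584   0.042     ]
base [array([0.6078928 , 0.15749969, 0.03      ]), array([0.37246849, 0.12406265, 0.03      ]), array([0.34237381, 0.33719706, 0.03      ])] [np.float64(0.23778695968198202), np.float64(0.21524861292130648)] 8.083587055928145 8.037060493845047 [0.4751333  0.24734837 0.03      ]
farleft [0.5697064  0.36681716 0.048     ]
[ 0.76485734 -0.04839297  0.015     ]
[ 0.7337721  -0.28130324  0.015     ]
crank [array([0.39792792, 0.40683391, 0.09952849]), array([0.39880411, 0.39125554, 0.09737908]), array([0.40305076, 0.37004419, 0.09892138]), array([0.40232408, 0.35874665, 0.09593989])]
back depth pts [array([ 0.51305089, -0.05090648,  0.06073389]), array([ 0.51075303, -0.04834091,  0.06157404])]
[array([0.50212744, 0.20927812, 0.03089493]), array([0.40844534, 0.18991028, 0.03350568])]
```

```bash
cat >> h.py <<'E'
def pose(yaw,tip=0):  # tool orientation: housing x at yaw (deg), mouth tipped down by tip deg
    return R.from_euler('z',yaw,degrees=True)*R.from_euler('y',-tip,degrees=True)*R.from_euler('x',np.pi)
def rel(p,Rt):
    o=ctrl.get_obs(); R0=R.from_euler('xyz',o['eef_rot'])
    print('rel',np.round(R0.inv().apply(np.array(p)-o['ee_pos'])*1000,1),np.round((R0.inv()*Rt).as_rotvec(),4))
E
python3 - <<'E'
from h import *
d=np.load('pics/s0.npy')
for u,v in((275,75),(290,75),(290,110),(320,92),(332,92),(345,92),(335,40),(184,130)):print((u,v),world('scene',d,u,v))
rel([.4845,-.0603,.16],pose(16.2))
E
```

```text
(275, 75) [ 0.15237251 -0.66524433  0.12919916]
(290, 75) [ 0.10329453 -0.63347339  0.13095354]
(290, 110) [ 0.12770943 -0.58835951  0.00725343]
(320, 92) [-0.04978331 -0.64454427  0.01909709]
(332, 92) [-0.09682602 -0.6246924   0.01643876]
(345, 92) [-0.13998724 -0.59245764  0.01990368]
(335, 40) [-0.6687918  -1.42124161 -0.12123148]
(184, 130) [ 0.56124733 -0.60791269  0.02907103]
rel [ 459.2 -383.9   45.4] [-0.001  -0.0001 -0.06  ]
```

Careful with the scale: shifts go in shares of 800 mm and turns go in shares of 360 degrees. That gives: 459 mm / 800 = 0.5738, -384 mm / 800 = -0.48, -0.06 rad / 6.2832 = -0.0095.

arm_command(plan=[[[0.5738, -0.48, 0.0563, 0, 0, -0.0095, -1], [0.5738, -0.48, 0.0563, 0, 0, -0.0095, -1], [0.5738, -0.48, 0.0563, 0, 0, -0.0095, -1], [0.5738, -0.48, 0.0563, 0, 0, -0.0095, -1], [0.5738, -0.48, 0.0563, 0, 0, -0.0095, -1], [0.5738, -0.48, 0.0563, 0, 0, -0.0095, -1], [0.5738, -0.48, 0.0563, 0, 0, -0.0095, -1], [0.5738, -0.48, 0.0563, 0, 0, -0.0095, -1], [0.5738, -0.48, 0.0563, 0, 0, -0.0095, -1], [0.5738, -0.48, 0.0563, 0, 0, -0.0095, -1], [0.5738, -0.48, 0.0563, 0, 0, -0.0095, -1], [0.5738, -0.48, 0.0563, 0, 0, -0.0095, -1]]])

```text
time_s: 1.3
ee_pos: [0.4851, -0.0586, 0.1602]
eef_rot: [3.142, 0.0, 0.283]
force: [0.5, -0.8, 0.0]
grip_width: 0.0939
grip_force: 0.0
```

```bash
python3 - <<'E'
from h import *
o=ctrl.get_obs();print(o['ee_pos'],o['eef_rot'],o['qpos'])
rel([.4845,-.0603,.16],pose(16.2)); rel([.4845,-.0603,.025],pose(16.2))
E
```

```text
[ 0.48505183 -0.05855105  0.16021584] [3.14159262e+00 1.02926897e-04 2.82971470e-01] [-1.95085674e-01  2.07902914e-01  1.74650584e+00 -5.10938472e-05
  1.18727527e+00  1.09275830e+00]
rel [-1.   1.5  0.2] [0.     0.0001 0.0002]
rel [ -1.    1.5 135.2] [0.     0.0001 0.0002]
```

arm_command(plan=[[[-0.0013, 0.0019, 0.05, 0, 0, 0, -1], [-0.0013, 0.0019, 0.1, 0, 0, 0, -1], [-0.0013, 0.0019, 0.1438, 0, 0, 0, -1], [-0.0013, 0.0019, 0.1688, 0, 0, 0, -1], [-0.0013, 0.0019, 0.1688, 0, 0, 0, -1], [-0.0013, 0.0019, 0.1688, 0, 0, 0, 1], [-0.0013, 0.0019, 0.1688, 0, 0, 0, 1], [-0.0013, 0.0019, 0.1688, 0, 0, 0, 1], [-0.0013, 0.0019, 0.1688, 0, 0, 0, 1], [-0.0013, 0.0019, 0.1688, 0, 0, 0, 1], [-0.0013, 0.0019, 0.1688, 0, 0, 0, 1], [-0.0013, 0.0019, 0.1688, 0, 0, 0, 1]]], squeeze=50)

```text
time_s: 2.5
ee_pos: [0.484, -0.0622, 0.0261]
eef_rot: [3.141, -0.001, 0.283]
force: [-2.5, 1.7, 6.9]
grip_width: 0.0597
grip_force: 50.0
```

```bash
python3 - <<'E'
from h import *
rel([.484,-.0622,.20],pose(16.2));rel([.5746,-.2777,.20],pose(25))
E
```

```text
rel [ 1.000e-01 -0.000e+00 -1.739e+02] [ 0.0002 -0.0009  0.    ]
rel [  27.   232.2 -173.8] [ 0.0003 -0.0009 -0.1536]
```

Converted, 232 mm / 800 = 0.29, 220 mm / 800 = 0.275, -0.12 rad / 6.2832 = -0.0191.

arm_command(plan=[[[0, 0, -0.0375, 0, 0, 0, 1], [0, 0, -0.0875, 0, 0, 0, 1], [0, 0, -0.1375, 0, 0, 0, 1], [0, 0, -0.1875, 0, 0, 0, 1], [0, 0.025, -0.2175, 0, 0, 0, 1], [0.0063, 0.075, -0.2175, 0, 0, -0.0064, 1], [0.0138, 0.125, -0.2175, 0, 0, -0.0127, 1], [0.0213, 0.1813, -0.2175, 0, 0, -0.0191, 1], [0.0275, 0.2375, -0.2175, 0, 0, -0.0245, 1], [0.0338, 0.275, -0.2175, 0, 0, -0.0245, 1], [0.0338, 0.29, -0.2175, 0, 0, -0.0245, 1], [0.0338, 0.29, -0.2175, 0, 0, -0.0245, 1]]])

```text
time_s: 3.7
ee_pos: [0.574, -0.2784, 0.1984]
eef_rot: [-3.14, 0.001, 0.435]
force: [-0.3, 0.6, -4.0]
grip_width: 0.0598
grip_force: 50.0
```

```bash
python3 - <<'E'
from h import *
im,_=snap('scene','s1')
cv2.imwrite('pics/s1c.png',cv2.resize(im[90:290,150:430],None,fx=2.5,fy=2.5))
o=ctrl.get_obs();print(o['qpos'],o['grip_width'],o['ee_pos'])
c=np.array([.474,-.3246,0]);t=R.from_euler('z',25,degrees=True).apply([1,0,0])
for tip in (15,30,40,50,57,64,71,78,85,90,95):
    z=.055+.08*max(0,(50-tip))/50
    L=c+.015*t+[0,0,z]
    Rt=pose(25,tip); Rh=Rt*R.from_euler('x',np.pi)
    p=L-Rh.apply([-.096,0,.014]); print(tip,p.round(3));rel(p,Rt)
E
```

```text
[-5.07498337e-01  5.03355620e-01  1.25436503e+00  1.50249973e-04
  1.38522342e+00  6.27021891e-01] 0.05991808254349132 [ 0.57396065 -0.27724348  0.19880134]
15 [ 0.575 -0.278  0.122]
rel [ 0.8  0.8 76.5] [-1.200e-03  2.625e-01 -2.000e-04]
30 [ 0.569 -0.28   0.123]
rel [-5.4  0.8 75.9] [-1.100e-03  5.243e-01 -4.000e-04]
40 [ 0.562 -0.283  0.122]
rel [-13.    0.8  76.8] [-1.100e-03  6.988e-01 -5.000e-04]
50 [ 0.553 -0.288  0.12 ]
rel [-23.1   0.8  79.3] [-1.100e-03  8.733e-01 -6.000e-04]
57 [ 0.546 -0.291  0.128]
rel [-31.5   0.8  70.9] [-1.000e-03  9.955e-01 -7.000e-04]
64 [ 0.537 -0.295  0.135]
rel [-40.9   0.8  63.7] [-1.0000e-03  1.1177e+00 -7.0000e-04]
71 [ 0.528 -0.299  0.141]
rel [-51.1   0.7  57.6] [-1.0000e-03  1.2399e+00 -8.0000e-04]
78 [ 0.518 -0.304  0.146]
rel [-61.9   0.7  52.9] [-9.000e-04  1.362e+00 -9.000e-04]
85 [ 0.508 -0.309  0.149]
rel [-73.3   0.7  49.4] [-9.0000e-04  1.4842e+00 -9.0000e-04]
90 [ 0.5   -0.312  0.151]
rel [-81.6   0.7  47.9] [-9.0000e-04  1.5715e+00 -1.0000e-03]
95 [ 0.493 -0.316  0.152]
rel [-90.    0.7  47. ] [-8.0000e-04  1.6587e+00 -1.0000e-03]
```

View pics/s1c.png

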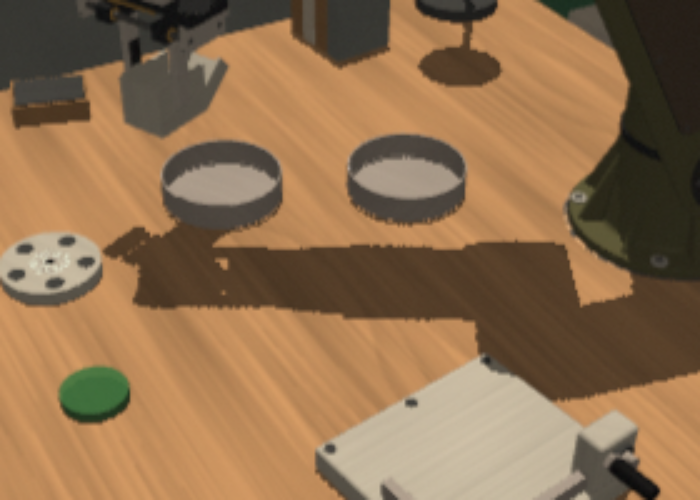

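The housing is held aloft at crop (165,90), right next to the canister at (222,180). Tipping now, in stages.

Converted, 74 mm / 800 = 0.0925, 72 mm / 800 = 0.09, 0.873 rad / 6.2832 = 0.1389.

arm_command(plan=[[[0, 0, 0.025, 0, 0.0207, 0, 1], [0, 0, 0.05, 0, 0.0414, 0, 1], [-0.0025, 0, 0.075, 0, 0.0621, 0, 1], [-0.0063, 0, 0.0875, 0, 0.0834, 0, 1], [-0.0113, 0, 0.09, 0, 0.0971, 0, 1], [-0.0163, 0, 0.0925, 0, 0.1114, 0, 1], [-0.0225, 0, 0.0925, 0, 0.1257, 0, 1], [-0.0288, 0, 0.0925, 0, 0.1389, 0, 1], [-0.0288, 0, 0.0925, 0, 0.1389, 0, 1]]])

```text
time_s: 4.65
ee_pos: [0.5521, -0.2862, 0.1244]
eef_rot: [-3.137, -0.873, 0.433]
force: [0.9, -0.6, -4.1]
grip_width: 0.06
grip_force: 50.0
```

```bash
python3 - <<'E'
from h import *
o=ctrl.get_obs();print(o['qpos'],o['grip_width'],o['ee_pos'])
c=np.array([.474,-.3246,0]);t=R.from_euler('z',25,degrees=True).apply([1,0,0])
for tip in (50,57,64,71,78,85,90,95):
    L=c+.015*t+[0,0,.055]
    Rt=pose(25,tip); Rh=Rt*R.from_euler('x',np.pi)
    p=L-Rh.apply([-.096,0,.014]); rel(p,Rt)
E
```

```text
[-0.86895872  0.46167049  1.75720662  1.08404143  0.99219875 -0.40060453] 0.05998272039329576 [ 0.55214673 -0.28620984  0.12440959]
rel [-3.5  1.8  3.4] [-0.0016 -0.0006 -0.0023]
rel [-2.5  1.8 -8.4] [-0.0015  0.1216 -0.0024]
rel [ -2.9   1.7 -20.2] [-0.0013  0.2438 -0.0025]
rel [ -4.8   1.7 -31.9] [-0.0012  0.3659 -0.0026]
rel [ -8.1   1.7 -43.3] [-0.001   0.4881 -0.0027]
rel [-12.8   1.7 -54.2] [-0.0008  0.6103 -0.0027]
rel [-16.9   1.7 -61.6] [-0.0007  0.6975 -0.0028]
rel [-21.7   1.7 -68.6] [-6.000e-04  7.848e-01 -2.800e-03]
```

Converted, -61.5 mm / 800 = -0.0769, -2.5 mm / 800 = -0.0031, 0.7 rad / 6.2832 = 0.1114.

arm_command(plan=[[[-0.0031, 0.0021, -0.005, 0, 0.0095, 0, 1], [-0.0031, 0.0021, -0.01, 0, 0.0191, 0, 1], [-0.0038, 0.0021, -0.0175, 0, 0.0286, 0, 1], [-0.0038, 0.0021, -0.025, 0, 0.039, 0, 1], [-0.005, 0.0021, -0.0325, 0, 0.0485, 0, 1], [-0.0063, 0.0021, -0.04, 0, 0.0583, 0, 1], [-0.0081, 0.0021, -0.0469, 0, 0.068, 0, 1], [-0.01, 0.0021, -0.0538, 0, 0.0777, 0, 1], [-0.0131, 0.0021, -0.0606, 0, 0.0875, 0, 1], [-0.0163, 0.0021, -0.0675, 0, 0.0971, 0, 1], [-0.0213, 0.0021, -0.0769, 0, 0.1114, 0, 1], [-0.0213, 0.0021, -0.0769, 0, 0.1114, 0, 1]]])

```text
time_s: 5.85
ee_pos: [0.5017, -0.312, 0.1509]
eef_rot: [-1.373, -1.567, -1.329]
force: [-0.8, 1.3, -2.6]
grip_width: 0.0596
grip_force: 50.0
```

Converted, -7 mm / 800 = -0.0088, -5 mm / 800 = -0.0063, 0.087 rad / 6.2832 = 0.0138.

arm_command(plan=[[[-0.0063, 0, -0.0088, 0, 0.0138, 0, 1], [-0.0063, 0, -0.0088, 0, 0.0138, 0, 1], [-0.0063, 0, -0.0088, 0, 0.0138, 0, 1], [-0.0063, 0, -0.0088, 0, 0.0138, 0, 1], [-0.0063, 0, -0.0088, 0, 0.0138, 0, 1]]])

```text
time_s: 6.35
ee_pos: [0.4957, -0.3161, 0.1477]
eef_rot: [0.015, -1.483, -2.718]
force: [-0.2, 0.2, -2.2]
grip_width: 0.0597
grip_force: 50.0
```

```bash
python3 - <<'E'
from h import *
a,_=snap('top','t2'); b,_=snap('scene','s2')
a=cv2.resize(a[150:330,330:510],(400,400)); b=cv2.resize(b[110:220,180:290],(400,400))
cv2.imwrite('pics/c2.png',np.hstack([a,b]))
o=ctrl.get_obs();print(o['qpos'],o['grip_width'],o['ee_pos'],o['eef_rot'],o['force'])
E
```

```text
[-1.11576619  0.77130929  1.81445853  1.63234959  1.63637811 -1.01463936] 0.05979508883821238 [ 0.49554006 -0.31622146  0.14746579] [ 0.01029096 -1.48261997 -2.714526  ] [-0.55007903 -0.33066638 -2.60915055]
```

View pics/c2.png

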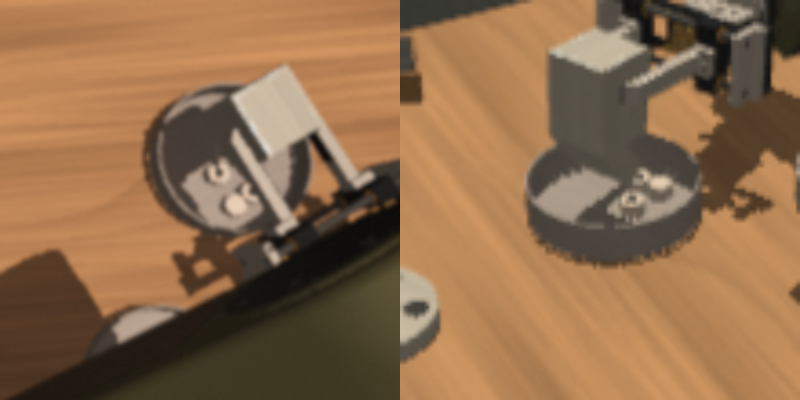

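All three gears lie in the canister, at left crop (216,173), (245,190) and (235,205), and are visible in the right crop too. Next I raise the housing and un-tip it.

```bash
python3 - <<'E'
from h import *
o=ctrl.get_obs();p=o['ee_pos']
rel(p+[0,0,.1],R.from_euler('xyz',o['eef_rot']));rel([.50,-.25,.26],pose(20,0))
E
```

```text
rel [99.6  0.1  8.8] [0. 0. 0.]
rel [109.3 -58.   41.9] [-0.0725 -1.6578  0.0678]
```

Converted, 109 mm / 800 = 0.1363, 105 mm / 800 = 0.1313, -0.14 rad / 6.2832 = -0.0223.

arm_command(plan=[[[0.0375, 0, 0.0038, 0, 0, 0, 1], [0.0813, 0, 0.0075, 0, 0, 0, 1], [0.125, 0, 0.0113, 0, 0, 0, 1], [0.1313, -0.01, 0.0175, -0.0016, -0.0223, 0.0016, 1], [0.1363, -0.02, 0.025, -0.0032, -0.0446, 0.0032, 1], [0.1363, -0.03, 0.0313, -0.0032, -0.0668, 0.0032, 1], [0.1363, -0.04, 0.0375, -0.0048, -0.0891, 0.0048, 1], [0.1363, -0.05, 0.0438, -0.0048, -0.1114, 0.0048, 1], [0.1363, -0.06, 0.05, -0.0064, -0.1337, 0.0064, 1], [0.1363, -0.0675, 0.0525, -0.0064, -0.156, 0.0064, 1], [0.1363, -0.0725, 0.0525, -0.008, -0.1783, 0.008, 1], [0.1363, -0.0725, 0.0525, -0.008, -0.1989, 0.008, 1]]])

```text
time_s: 7.65
ee_pos: [0.4996, -0.25, 0.2607]
eef_rot: [-3.127, -0.404, 0.365]
force: [-0.4, 0.7, -3.3]
grip_width: 0.0599
grip_force: 50.0
```

```bash
python3 - <<'E'
from h import *
o=ctrl.get_obs();print(o['qpos'],o['ee_pos'])
rel([.50,-.2,.24],pose(16)); rel([.52,.0,.22],pose(12));rel([.5188,.2954,.22],pose(8.06))
E
```

```text
[-0.70191234  0.15406755  1.62110427  0.38611316  1.20245731  0.38991915] [ 0.49961169 -0.25000533  0.26069963]
rel [  8.6 -46.2  26.9] [-0.0315 -0.4033  0.0878]
rel [  83.6 -225.1   83.3] [-0.0456 -0.4022  0.1567]
rel [ 179.6 -500.8  128.3] [-0.0595 -0.4009  0.2245]
```

Converted, -380 mm / 800 = -0.475, -345 mm / 800 = -0.4313, -0.4 rad / 6.2832 = -0.0637.

arm_command(plan=[[[0.0038, -0.0188, 0.0113, -0.0016, -0.0207, 0.0048, 1], [0.0075, -0.0375, 0.0225, -0.0032, -0.043, 0.0095, 1], [0.0113, -0.0575, 0.0338, -0.0048, -0.0637, 0.0143, 1], [0.0313, -0.1063, 0.05, -0.0054, -0.0637, 0.0159, 1], [0.05, -0.1563, 0.065, -0.006, -0.0637, 0.0191, 1], [0.0688, -0.2, 0.0788, -0.0064, -0.0637, 0.0207, 1], [0.0875, -0.2438, 0.0913, -0.0068, -0.0637, 0.0223, 1], [0.105, -0.2938, 0.105, -0.0073, -0.0637, 0.025, 1], [0.1213, -0.3438, 0.1125, -0.008, -0.0637, 0.0271, 1], [0.1375, -0.3875, 0.1213, -0.0083, -0.0637, 0.0286, 1], [0.1525, -0.4313, 0.1288, -0.0084, -0.0637, 0.0302, 1], [0.1688, -0.475, 0.135, -0.0088, -0.0637, 0.0318, 1]]])

```text
time_s: 8.85
ee_pos: [0.5161, 0.1667, 0.2202]
eef_rot: [-3.138, -0.005, 0.166]
force: [-0.4, -0.4, -2.4]
grip_width: 0.0598
grip_force: 50.0
```

```bash
python3 - <<'E'
from h import *
rel([.5188,.2954,.16],pose(8.06))
E
```

```text
rel [  23.7 -126.2   60.8] [-0.0039 -0.0054  0.0255]
```

Converted, -126 mm / 800 = -0.1575, 23.7 mm / 800 = 0.0296, 0.0255 rad / 6.2832 = 0.0041.

arm_command(plan=[[[0.01, -0.0438, 0.0063, 0, 0, 0.0016, 1], [0.0188, -0.0938, 0.0125, -0.0003, -0.0005, 0.0032, 1], [0.025, -0.1313, 0.025, -0.0006, -0.0008, 0.0041, 1], [0.0288, -0.1525, 0.05, -0.0006, -0.0008, 0.0041, 1], [0.0296, -0.1575, 0.075, -0.0006, -0.0008, 0.0041, 1], [0.0296, -0.1575, 0.075, -0.0006, -0.0008, 0.0041, 1], [0.0296, -0.1575, 0.075, -0.0006, -0.0008, 0.0041, 1], [0.0296, -0.1575, 0.075, -0.0006, -0.0008, 0.0041, 1]]])

```text
time_s: 9.65
ee_pos: [0.5199, 0.2933, 0.1622]
eef_rot: [-3.141, -0.002, 0.141]
force: [0.5, -0.4, -3.1]
grip_width: 0.0599
grip_force: 50.0
```

```bash
python3 - <<'E'
from h import *
b,_=snap('scene','s3'); a,_=snap('top','t3')
a=cv2.resize(a[165:315,90:250],(427,400),interpolation=cv2.INTER_CUBIC); b=cv2.resize(b[170:350,260:420],(356,400),interpolation=cv2.INTER_CUBIC)
cv2.imwrite('pics/c3.png',np.hstack([a,b]))
o=ctrl.get_obs();print(o['ee_pos'],o['eef_rot'],o['force'],o['moment'])
E
```

```text
[0.51985703 0.2933036  0.16194775] [-3.14124681e+00 -2.26597713e-03  1.40717517e-01] [ 1.1856245   0.47036164 -2.84599158] [ 0.01987018 -0.07089068  0.01314949]
```

View pics/c3.png

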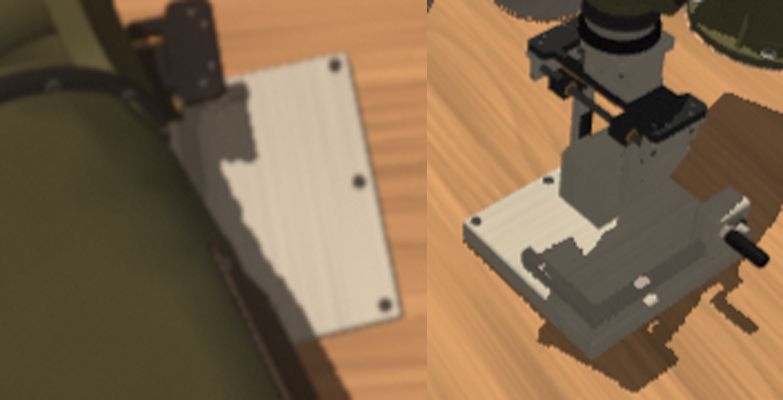

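The housing hangs upright above the plate, clear of the fences and the crank handle at (745,245). Lowering it now.

Converted, 99 mm / 800 = 0.1238, 97 mm / 800 = 0.1213, 0.002 rad / 6.2832 = 0.0003.

arm_command(plan=[[[0, 0, 0.0375, 0, 0.0003, 0, 1], [0, 0, 0.075, 0, 0.0003, 0, 1], [0, 0, 0.1063, 0, 0.0003, 0, 1], [0, 0, 0.1213, 0, 0.0003, 0, 1], [0, 0, 0.1238, 0, 0.0003, 0, 1], [0, 0, 0.1238, 0, 0.0003, 0, 1]]])

```text
time_s: 10.35
ee_pos: [0.52, 0.2937, 0.0627]
eef_rot: [-3.141, -0.004, 0.141]
force: [0.2, 0.7, -2.6]
grip_width: 0.0592
grip_force: 50.0
```

Converted, 5 mm / 800 = 0.0063, 4 mm / 800 = 0.005.

arm_command(plan=[[[0, 0, 0.0025, 0, 0, 0, 1], [0, 0, 0.0038, 0, 0, 0, 1], [0, 0, 0.005, 0, 0, 0, 1], [0, 0, 0.0063, 0, 0, 0, 1], [0, 0, 0.0063, 0, 0, 0, 1]]])

```text
time_s: 10.85
ee_pos: [0.5194, 0.2935, 0.0566]
eef_rot: [3.141, -0.002, 0.141]
force: [-0.4, -0.2, -3.7]
grip_width: 0.0594
grip_force: 50.0
```

```bash
cat > m.py <<'E'
from h import *
o=ctrl.get_obs();rb=R.from_euler('z',8.06,degrees=True).inv()
print(o['ee_pos'],o['eef_rot'],'F base axes',rb.apply(o['force']),'M',rb.apply(o['moment']),'TCP base',rb.apply(o['ee_pos']-[.475,.249,0]),o['time_s'])
E
python3 m.py
```

```text
[0.51939105 0.29353915 0.05662398] [ 3.14133212e+00 -2.36927004e-03  1.41475211e-01] F base axes [-0.43664849 -0.15486908 -3.69473232] M [-0.05031136 -0.06756752  0.04164644] TCP base [0.05019738 0.03787511 0.05662398] 10.85
```

Converted, 1 mm / 800 = 0.0013, 0.5 mm / 800 = 0.0006.

arm_command(plan=[[[0, 0, 0.0006, 0, 0, 0, 1], [0, 0, 0.0013, 0, 0, 0, 1], [0, 0, 0.0013, 0, 0, 0, 1]]])

```text
time_s: 11.15
ee_pos: [0.5196, 0.2936, 0.0561]
eef_rot: [3.141, -0.003, 0.141]
force: [-2.0, -1.4, 4.6]
grip_width: 0.0596
grip_force: 50.0
```

Converted, 1 mm / 800 = 0.0013, 0.5 mm / 800 = 0.0006.

arm_command(plan=[[[0, 0, 0.0006, 0, 0, 0, 1], [0, 0, 0.0013, 0, 0, 0, 1], [0, 0, 0.0013, 0, 0, 0, 1]]])

```text
time_s: 11.45
ee_pos: [0.5196, 0.2936, 0.0561]
eef_rot: [3.142, -0.003, 0.141]
force: [-6.6, -4.0, 15.1]
grip_width: 0.0598
grip_force: 50.0
```

```bash
python3 m.py
```

```text
[0.51963752 0.29362402 0.05612498] [ 3.14155832 -0.00325341  0.14147678] F base axes [-7.11849648 -3.05292609 15.07754193] M [-0.55076986  1.56234459 -0.00549071] TCP base [0.05045331 0.03792459 0.05612498] 11.45
```

Converted, -11 mm / 800 = -0.0138, 10 mm / 800 = 0.0125.

arm_command(plan=[[[0, 0, -0.001, 0, 0, 0, 1], [0, 0, -0.002, 0, 0, 0, 1], [0.0025, -0.0025, -0.002, 0, 0, 0, 1], [0.005, -0.005, -0.002, 0, 0, 0, 1], [0.0075, -0.0075, -0.002, 0, 0, 0, 1], [0.01, -0.01, -0.002, 0, 0, 0, 1], [0.0125, -0.0138, -0.002, 0, 0, 0, 1], [0.0125, -0.0138, -0.002, 0, 0, 0, 1]]])

```text
time_s: 12.25
ee_pos: [0.5281, 0.3064, 0.0562]
eef_rot: [-3.141, -0.003, 0.142]
force: [0.9, 1.8, -1.5]
grip_width: 0.0598
grip_force: 49.9
```

```bash
python3 m.py
```

```text
[0.52810071 0.3064289  0.05624461] [-3.14135821e+00 -3.12895789e-03  1.41590098e-01] F base axes [ 1.19050837  1.67462463 -1.50539659] M [ 0.24550822 -0.16229931  0.02360846] TCP base [0.06062828 0.04941635 0.05624461] 12.25
```

Converted, 4 mm / 800 = 0.005, 3 mm / 800 = 0.0038.

arm_command(plan=[[[0.0013, 0, 0, 0, 0, 0, 1], [0.0025, 0, 0, 0, 0, 0, 1], [0.0038, 0, 0, 0, 0, 0, 1], [0.005, 0, 0, 0, 0, 0, 1], [0.005, 0, 0, 0, 0, 0, 1]]])

```text
time_s: 12.75
ee_pos: [0.5316, 0.3063, 0.0561]
eef_rot: [3.141, -0.002, 0.141]
force: [-2.5, -0.1, -1.0]
grip_width: 0.06
grip_force: 49.9
```

Converted, 1 mm / 800 = 0.0013, 0.5 mm / 800 = 0.0006.

arm_command(plan=[[[0.0006, 0, 0, 0, 0, 0, 1], [0.0013, 0, 0, 0, 0, 0, 1], [0.0013, 0, 0, 0, 0, 0, 1]]])

```text
time_s: 13.05
ee_pos: [0.5318, 0.3064, 0.0562]
eef_rot: [3.141, 0.0, 0.141]
force: [-9.3, -1.5, 3.9]
grip_width: 0.0594
grip_force: 49.9
```

```bash
python3 m.py
```

```text
[0.53176456 0.30637757 0.0562253 ] [3.14093253e+00 8.45332567e-05 1.41399842e-01] F base axes [-9.3828536  -0.19489931  3.87629104] M [-0.15600503  1.82941918 -0.19337677] TCP base [0.06424874 0.04885182 0.0562253 ] 13.05
```

Converted, -5 mm / 800 = -0.0063, -1.5 mm / 800 = -0.0019.

arm_command(plan=[[[-0.0009, 0, 0, 0, 0, 0, 1], [-0.0009, -0.0019, 0, 0, 0, 0, 1], [-0.0009, -0.0038, 0, 0, 0, 0, 1], [-0.0009, -0.005, 0, 0, 0, 0, 1], [-0.0009, -0.0063, 0, 0, 0, 0, 1], [-0.0009, -0.0063, 0, 0, 0, 0, 1]]])

```text
time_s: 13.65
ee_pos: [0.5311, 0.3107, 0.0562]
eef_rot: [3.14, -0.001, 0.141]
force: [-5.4, -5.5, 1.3]
grip_width: 0.0599
grip_force: 49.9
```

Converted, -1 mm / 800 = -0.0013, -0.5 mm / 800 = -0.0006.

arm_command(plan=[[[0, -0.0006, 0, 0, 0, 0, 1], [0, -0.0013, 0, 0, 0, 0, 1], [0, -0.0013, 0, 0, 0, 0, 1]]])

```text
time_s: 13.95
ee_pos: [0.5309, 0.3115, 0.0562]
eef_rot: [3.14, -0.001, 0.141]
force: [-4.6, -6.5, 3.3]
grip_width: 0.0598
grip_force: 49.9
```

```bash
python3 m.py
```

```text
[0.53091227 0.31152556 0.05618116] [ 3.13988495e+00 -9.93647243e-04  1.41066739e-01] F base axes [-5.50669833 -5.73531217  3.28219737] M [-1.24497729  1.10608192 -0.25943929] TCP base [0.06412666 0.05406846 0.05618116] 13.95
```

Converted, -1 mm / 800 = -0.0013, -0.5 mm / 800 = -0.0006.

arm_command(plan=[[[0, -0.0006, 0, 0, 0, 0, 1], [0, -0.0013, 0, 0, 0, 0, 1], [0, -0.0013, 0, 0, 0, 0, 1]]])

```text
time_s: 14.25
ee_pos: [0.5308, 0.3125, 0.0562]
eef_rot: [3.14, -0.001, 0.141]
force: [-5.8, -7.1, 1.6]
grip_width: 0.0598
grip_force: 49.9
```

```bash
python3 m.py
```

```text
[0.53080145 0.31250707 0.05619821] [ 3.13984783e+00 -1.08430744e-03  1.41077678e-01] F base axes [-6.69927917 -6.20076329  1.58516294] M [-1.24360636  1.20775396 -0.20469686] TCP base [0.06415456 0.05505581 0.05619821] 14.25
```

Converted, -1.5 mm / 800 = -0.0019, -1 mm / 800 = -0.0013.

arm_command(plan=[[[0, -0.0006, 0, 0, 0, 0, 1], [0, -0.0013, 0, 0, 0, 0, 1], [0, -0.0019, 0, 0, 0, 0, 1], [0, -0.0019, 0, 0, 0, 0, 1]]])

```text
time_s: 14.65
ee_pos: [0.5306, 0.314, 0.0562]
eef_rot: [3.14, -0.001, 0.141]
force: [-4.7, -6.5, 2.2]
grip_width: 0.0598
grip_force: 49.9
```

```bash
python3 m.py; python3 - <<'E'
from h import *
a,d=snap('top','t4'); b,_=snap('scene','s4')
cv2.imwrite('pics/c4.png',cv2.resize(b[210:330,280:420],(700,600),interpolation=cv2.INTER_CUBIC))
E
```

```text
[0.53056882 0.31400665 0.05620995] [ 3.13983957e+00 -1.05843871e-03  1.41129685e-01] F base axes [-5.58703891 -5.750586    2.1863228 ] M [-1.21112783  1.1210174  -0.21541903] TCP base [0.06413448 0.05657319 0.05620995] 14.65
```

View pics/c4.png

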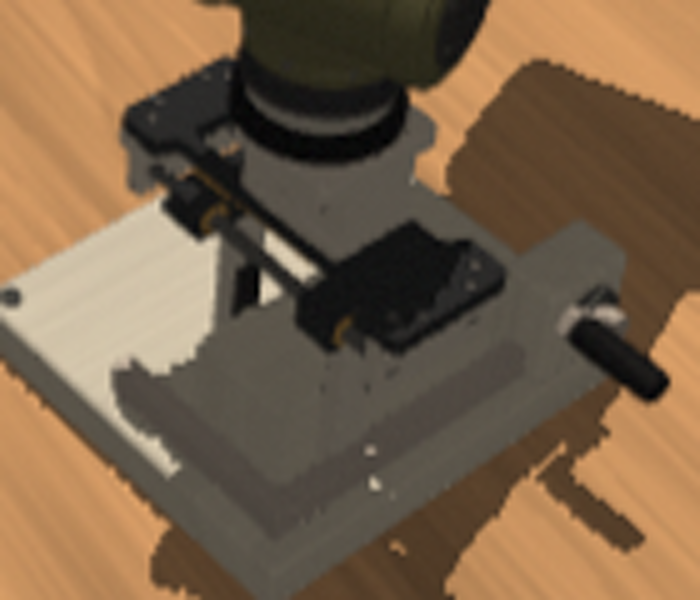

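The picture shows the housing inside the corner, but the shadow hides the gap to the side fence. Depth will tell.

```bash
python3 - <<'E'
from h import *
d=np.load('pics/s4.npy')
c=cams.camera_info('scene');T=np.linalg.inv(np.array(c['world_to_cam']))
v,u=np.mgrid[0:420,0:560]
P=np.stack([(u-c['cx'])/c['fx']*d,(v-c['cy'])/c['fy']*d,d],-1)@T[:3,:3].T+T[:3,3]
P=R.from_euler('z',8.06,degrees=True).inv().apply((P-[.475,.249,0]).reshape(-1,3))*1000
P=P[(d>0).ravel()]
def s(n,x,y,z):
    m=np.all([(P[:,i]>r[0])&(P[:,i]<r[1]) for i,r in enumerate((x,y,z))],0);q=P[m]
    print(n,m.sum(),np.median(q,0).round(1),np.percentile(q,[5,95],0).round(1).tolist())
s('side fence top',(-30,90),(70,120),(45,50)); s('side outer face',(-30,90),(90,105),(33,45))
s('end top',(85,120),(-10,80),(45,50)); s('end outer',(100,115),(-10,80),(33,45))
s('wall +y',(25,50),(70,100),(54,88)); s('wall +y far',(75,92),(75,100),(54,88)); s('back',(85,105),(35,75),(54,88))
s('top back',(80,105),(20,90),(89,95)); s('housing',(0,110),(20,90),(86,92)); s('plate edge',(-120,120),(112,130),(5,28)); s('plate x',(112,130),(-110,110),(5,25))
for z in (28,32,35,39,43,46,50,54,58,62,66,70,75,80,85,90):
    m=(abs(P[:,2]-z)<2)&(P[:,0]>28)&(P[:,0]<50)&(P[:,1]>60);print(z,m.sum(),np.percentile(P[m,1],[5,50,95]).round(1) if m.any() else '')
E
```

```text
side fence top 216 [32.7 93.4 47.5] [[-24.1, 86.6, 45.4], [84.7, 99.5, 49.5]]
side outer face 122 [30.3 99.2 38.7] [[-22.5, 97.0, 33.4], [82.6, 100.9, 44.6]]
end top 150 [101.6  37.7  47.7] [[94.2, -4.9, 45.6], [107.3, 74.8, 49.7]]
end outer 96 [106.8  36.2  38.8] [[105.2, -6.3, 33.7], [109.2, 76.3, 44.1]]
wall +y 16 [33.7 86.6 60.3] [[26.1, 86.1, 55.6], [39.9, 87.6, 67.8]]
wall +y far 59 [82.3 86.7 73. ] [[75.1, 85.4, 55.6], [90.0, 93.6, 86.1]]
back 124 [94.7 55.1 72.3] [[92.9, 37.0, 57.1], [96.4, 72.3, 86.4]]
top back 76 [92.6 62.7 91.8] [[82.1, 29.1, 89.3], [95.8, 87.3, 94.4]]
housing 99 [89.6 38.1 89.7] [[26.2, 27.4, 86.3], [95.7, 86.9, 91.7]]
plate edge 175 [ 44.2 112.6  16.8] [[-83.2, 112.1, 6.3], [112.4, 113.9, 26.9]]
plate x 326 [119.8  15.5  15.1] [[118.0, -92.8, 5.8], [121.9, 101.1, 24.4]]
28 34 [ 98.6 107.1 112.5]
32 18 [ 98.9 104.2 108.6]
35 8 [ 98.   99.3 104.2]
39 10 [ 97.3  99.4 100.4]
43 6 [ 98.8  99.2 100. ]
46 27 [86.7 94.9 99.7]
50 22 [86.6 93.7 99.2]
54 3 [86.1 86.4 86.6]
58 4 [86.  86.4 86.9]
62 5 [86.2 86.7 87.3]
66 3 [86.2 87.4 88. ]
70 1 [86.5 86.5 86.5]
75 0 
80 0 
85 0 
90 0
```

Depth puts the base 2.3 mm farther in +y than I had it, so the wall is still about 1 mm short of the side fence. I keep pushing.

Converted, -1.5 mm / 800 = -0.0019, -1 mm / 800 = -0.0013.

arm_command(plan=[[[0, -0.0006, -0.0003, 0, 0, 0, 1], [0, -0.0013, -0.0003, 0, 0, 0, 1], [0, -0.0019, -0.0003, 0, 0, 0, 1], [0, -0.0019, -0.0003, 0, 0, 0, 1]]])

```text
time_s: 15.15
ee_pos: [0.5305, 0.3146, 0.0563]
eef_rot: [3.138, -0.001, 0.141]
force: [-4.9, -13.0, 3.1]
grip_width: 0.06
grip_force: 49.9
```

```bash
python3 m.py
```

```text
[0.53047655 0.31462983 0.05625658] [ 3.13849591e+00 -5.94863590e-04  1.40897394e-01] F base axes [ -6.62257073 -12.16665414   3.14981457] M [-2.24096417  1.11169914 -0.11320697] TCP base [0.0641305  0.05720315 0.05625658] 15.15
```

Converted, -0.9 mm / 800 = -0.0011, 0.8 mm / 800 = 0.001.

arm_command(plan=[[[0.0005, -0.0004, -0.0003, 0, 0, 0, 1], [0.001, -0.0008, -0.0004, 0, 0, 0, 1], [0.001, -0.0011, -0.0004, 0, 0, 0, 1], [0.001, -0.0011, -0.0004, 0, 0, 0, 1], [0.001, -0.0011, -0.0004, 0, 0, 0, 1]]])

```text
time_s: 15.65
ee_pos: [0.5305, 0.3147, 0.0563]
eef_rot: [3.137, 0.002, 0.141]
force: [-10.2, -20.4, 5.5]
grip_width: 0.0594
grip_force: 49.9
```

```bash
python3 m.py
```

```text
[0.53051378 0.31467674 0.05627281] [3.13688755e+00 1.75592109e-03 1.40761887e-01] F base axes [-12.97792047 -18.80432294   5.53678839] M [-3.31062888  2.06338303 -0.18349472] TCP base [0.06417394 0.05724438 0.05627281] 15.65
```

```bash
python3 - <<'E'
from h import *
a,_=snap('top','t5');b,d=snap('scene','s5')
a=cv2.resize(a[170:270,380:490],(440,400),interpolation=cv2.INTER_CUBIC);b=cv2.resize(b[200:330,280:410],(400,400),interpolation=cv2.INTER_CUBIC)
b=cv2.convertScaleAbs(b,alpha=1.8)
cv2.imwrite('pics/c5.png',cv2.resize(np.hstack([a,b]),(798,380)))
E
python3 m.py
```

```text
[0.53050976 0.31468024 0.05628244] [3.13689665e+00 1.72240679e-03 1.40782651e-01] F base axes [-12.6638387  -19.07566774   5.37613606] M [-3.31232256  2.10585176 -0.15977096] TCP base [0.06417045 0.05724841 0.05628244] 15.75
```

View pics/c5.png

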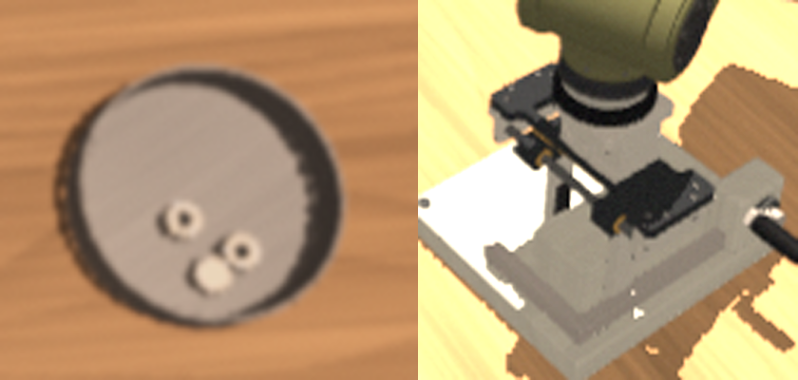

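Three gears are in the canister, at (183,218), (240,250) and (212,273). The housing is tight in the corner at right (580,290), with steady force on both fences, so I'm handing in.

```bash
python3 -c "
from station import ctrl
print(ctrl.hand_in())"
```

```text
the job is handed in; nothing more can be done
None
```

Job handed in at about 16 s of the 64 s limit (no verdict was returned): all three gears are in the canister, and the housing is upright in the fence corner, still gripped and pushed at about 13 N toward the end fence and 19 N toward the side fence.

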